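# Seat a ceramic tube in the V gauge

### The job

Take the ceramic tube with the blue band and set it down upright (do not drop it) on the gauge plate in the open mouth of the two black guide rails, clear of the red gauge pin, and let go of it. Then push it from behind with the fingers, gently and pushing the red pin back, until it is fully home against both rails, lean on it with a steady 10 to 15 newtons for about a second (never as much as 20: the ceramic chips), and back away leaving it seated and upright. Leave everything else alone.

Things in the scene. Friction and masses are not known exactly. Their poses are not given: they have to be found in the camera images.
- tube_blue_center (a point): Centre (half-way up) of the tube to be gauged: cream ceramic, closed top with a blue spot and a blue band 10 mm wide just below the top; upright cylinder 50 mm in diameter, 70 mm tall, 150 to 310 g; stands on the table at the start, its own z axis up. The point lies 35 mm above its underside.
- gauge: The gauge, fixed to the table: slippery polished aluminium plate 235 x 225 mm, 10 mm thick, with two black rails and a blue pin block. Origin at table level under the seat point, mid-plate. x points along the push, into the V; y left; z up. Nothing on it gives way but the pin: a millimetre too far is many newtons. The blue block (32 x 60 mm, top 65 mm above the table) is at x = 74 to 106 mm.
- seat (a point): Nominal seat point on the top of the plate, 10 mm above the table, on the centre line of the V: with the rails at their nominal setting the axis of the 50 mm tube stands here when it touches both. The true seat lies up to 8 mm before or behind it along x (see vee), always on the centre line. A flat yellow square marks the entry side at x = -100 mm. Axes as the gauge's.
- vee: The frame of the two black slippery plastic guide rails; origin and axes as the gauge's. Rails: rigid, 125 mm long, 12 mm thick, 50 mm tall above the plate, inner faces at 35 degrees to x. Nominally they are 86 mm either side of the centre line at x = -80 mm (mouth), 65 mm at -50 mm, 30 mm at 0. The pair is clamped together up to 8 mm nearer or farther along x than this; poses do not show it.
- pin (a joint): How far the gauge pin is pushed back (m), 0 to 0.012 at the start. The pin is a steel rod with a red round head 16 mm across, along the gauge's x axis on the centre line, axis 42 mm above the table. At 0 its front face is at x = -10 mm. It drags with about 3 N, does not spring back, ends at 0.050, and reads 0.027 to 0.043 when the tube is home, as the rails are set.
- pin_face (a point): Centre of the front face of the pin's red head; moves with the pin; it is 25 mm ahead of the tube's axis when they touch
- tube_green_center (a point): Centre of a like tube with a green band, 50 mm in diameter and 70 mm tall; not to be disturbed.
- tube_plain_center (a point): Centre of a like tube without band; not to be disturbed.
- crucible: Cream ceramic cup, 72 mm across, 75 mm tall; origin at the underside; not to be disturbed.
- collar: Cream ceramic ring lying flat, 80 mm across, 30 mm tall; origin at the underside; not to be disturbed.
- brush: Hand brush lying on the table to the right; not to be disturbed.
- jar: Clear jar with white lid, 60 mm across, 80 mm tall; origin at the underside; not to be disturbed.
Not all that is in view belongs to the job. What is shaped like the part that bears tube_blue_center but purple is not meant.

How it is judged (in metres and radians):
On the way, in this order (a step that is already met when the one before it is completed fails the run):
1. the tube is set down on the plate upright while still held (its underside within 6 mm of the plate), in the mouth of the rails (z of tube_blue_center in the frame of seat below 0.041 m and angle between tube_blue_center's own z axis and vertical below 0.12 rad and x of tube_blue_center in the frame of seat between -0.115 and -0.02 m and y of tube_blue_center in the frame of seat between -0.07 and 0.07 m and contact force between tube_blue and the fingers above 1 N), for 0.05 s.
2. the blue-banded tube stands upright on the plate in the mouth of the rails, before the pin, let go (z of tube_blue_center in the frame of seat below 0.038 m and angle between tube_blue_center's own z axis and vertical below 0.06 rad and x of tube_blue_center in the frame of seat between -0.115 and -0.02 m and y of tube_blue_center in the frame of seat between -0.07 and 0.07 m and contact force between tube_blue and the fingers below 0.1 N and linear speed of tube_blue below 0.02 m/s), for 0.2 s.
3. the tube is pressed home into the rails with at least 6 N, standing within 2.5 mm of their centre line, for 0.5 s (contact force between tube_blue and vee above 6 N and y of tube_blue_center in the frame of seat between -0.0025 and 0.0025 m), for 0.5 s.
At the end, for the whole second after the job is handed in: The blue-banded tube stands upright (within 0.04 rad) on the plate at the place where it was pressed home: on the centre line of the rails within 2.5 mm, within 10.5 mm of the nominal seat along it, still within 2.5 mm of the pin that it pushed back; at rest and let go (y of tube_blue_center in the frame of seat between -0.0025 and 0.0025 m and x of tube_blue_center in the frame of seat between -0.0105 and 0.0105 m and horizontal distance between tube_blue_center and pin_face below 0.0275 m and z of tube_blue_center in the frame of seat below 0.038 m and angle between tube_blue_center's own z axis and vertical below 0.04 rad and linear speed of tube_blue below 0.01 m/s and contact force between tube_blue and the fingers below 0.1 N); the robot touches nothing.
It fails at once if the tube is forced against the rails with more than 20 N (contact force between tube_blue and vee above 20 N).
It fails at once if the tube falls over (angle between tube_blue_center's own z axis and vertical above 0.6 rad).
It fails at once if another tube or thing is moved by more than 15 mm (distance of any of tube_green_center, tube_plain_center, crucible, collar, brush, jar from where it was at the start of the episode above 0.015 m).
It also fails if it takes over 72 s, if anything falls off the work surface, if the arm or the gripper's body presses on something with over 40 N, if the wrist force passes 120 N, or if a joint passes its speed limit or range.

### The arm

A 6-joint arm with a two-finger parallel gripper is mounted at the origin on the work surface. World frame = base frame: x ahead of the robot, y to its left, z up, the work surface at z = 0. Lengths are in mm, angles in rad, forces in N, time in s.
With the tool pointing down it reaches from about 350 to 775 mm from the base axis. Payload 7.3 kg.
Tool frame: the origin (TCP) lies on the centre line of the jaws, within the pads' length; the fingertips stand 17 mm ahead of it and the grasp point (between the pads) lies 2 mm behind it; z points along the fingers, y is the line along which they close (so a half turn about z gives the same grasp; the last joint's range is limited). The gripper opens to 92 mm and grips with 3 to 60 N. Pads are 19 mm wide; open, the fingers measure 130 mm over their backs; the gripper's body (75 mm by 190 mm) begins 47 mm behind the grasp point.
Start: joints at [-1.479, 0.342, 1.524, -0, 1.275, -0.146], TCP at [123.693, -510.238, 243.741] pointing down, gripper open.
Joint ranges: [-2.53, 2.53], [-0.77, 2.02], [0.04, 2.7], [-1, 4.14], [0.28, 2.66], [-3.11, 3.11]. Speed limits (rad/s): [2.57, 2.57, 3.14, 3.14, 3.14, 3.14].

### API

Orientations are given as [roll, pitch, yaw] about the fixed x, y, z axes, in that order (R = Rz(yaw) Ry(pitch) Rx(roll)).
In Python, from plant import bot gives the robot as it stands. The module is installed in compiled form; this text tells all that it offers.
- The arm moves only by the shell command python3 -m pendant 'ROWS'. ROWS is JSON, a list of rows, each a list of 3 entries, a list of its own where there are three numbers: the shift along the world's x, y, z as a fraction of full scale, then the turn, a rotation vector about the world's x, y, z as a fraction of full scale, then the opening, from -1 (shut) to 1 (fully open), so that 0 is half open. In form: [[[tx, ty, tz], [rx, ry, rz], claw], ...]. A call has exactly 10 rows; each row shifts and turns the commanded pose from where the row before left it; what a row does not reach is not made up. Full scale, the value 1, is 30 mm for a shift and 0.12 rad for a turn. A row lasts 1/12 s, in which the tool goes at most 41.7 mm and 7.16 degrees, less where a joint would pass 70% of its speed; a pose out of reach is approached as far as the arm can. A call with a number of a shift or a turn outside -1 to 1 is refused whole. A call with a gripper value outside its range is refused whole. The fingers move at their own pace and stop on an object; the grip force is fixed at half the most. Time passes only in rows, so rows that do not move let the fingers close, or fill a call up. It gives the time, the measured TCP pose, the force, the opening and the grip force at its end, in the units of the state.
- bot.get_obs(): the state, without advancing time (a new reading comes with each control period).
- bot.capture(name): name is "side" or "top"; returns the picture (384x512x3 uint8, blue, green, red); there is no depth.
- bot.camera_params(name): a dict with "fovy" (degrees; the focal length in pixels is half the picture's height over the tangent of half this angle, whatever the lens; pixels are square), "cx", "cy" (the principal point, pixels), "distortion" ([k1, k2, p1, p2, k3] as OpenCV has them; the pictures are not rectified), "camera_from_world" (4x4, takes a point from world to camera coordinates). Camera axes: x right, y down, z forward; pixel columns grow to the right and rows downward; lengths in mm; the calibration is good to about 2 mm. A picture is of the moment at which its call begins. camera_params takes no time and is no camera call.
- bot.close_job(): hands the job in; it is judged then, once.
The state is a dict: "time": time; "joint_positions": joint angles; "dq": joint speeds; "tau": joint torques, N m; "tool_pos": TCP position; "tcp_rot": TCP orientation; "contact_force": force on the tool from outside, world axes, zero at the start; "moment": the same for the moment, N m; "grip_width": finger opening in mm; "finger_force": force on a finger pad.
Only numpy, scipy, OpenCV 4.12 (cv2) and the standard library are available. Lean on these libraries where they do the work, as an engineer would, in place of code of your own. Each camera call takes 0.05 s, during which the arm holds its last target. There are 200 camera calls.

## Working session

There is one attempt and no reset: what is moved stays moved. The work goes in short steps, Python scripts to look and compute and a shell command to move; the robot and the scene stay as the last step left them, time stands still between calls to the robot, and variables do not carry over. Pictures are saved under pics/ and viewed, at most 10 in all, crops included, and the job is handed in when it is done.

```bash
mkdir -p pics; cat > h.py <<'E'
import numpy as np, cv2
from plant import bot
def cam(n):
    p=bot.camera_params(n); f=192/np.tan(np.radians(p["fovy"])/2)
    K=np.array([[f,0,p["cx"]],[0,f,p["cy"]],[0,0,1.]]); return K,np.array(p["distortion"],float),np.array(p["camera_from_world"])
def ray(n,uv):
    K,d,T=cam(n); q=cv2.undistortPoints(np.array([[uv]],float),K,d)[0,0]
    R=T[:3,:3]; return -R.T@T[:3,3], R.T@np.array([q[0],q[1],1])
def onz(n,uv,z):
    o,r=ray(n,uv); return o+r*(z-o[2])/r[2]
def proj(n,P):
    K,d,T=cam(n); return cv2.projectPoints(np.array(P,float).reshape(-1,1,3),cv2.Rodrigues(T[:3,:3])[0],T[:3,3],K,d)[0][:,0]
E
python3 - <<'E'
from h import *
o=bot.get_obs(); print({k:np.round(v,3) for k,v in o.items()})
a=bot.capture("top"); b=bot.capture("side"); cv2.imwrite("pics/top0.png",a); cv2.imwrite("pics/side0.png",b)
for n in("top","side"):
    K,d,T=cam(n); print(n,K[0,0],K[:2,2],d,-T[:3,:3].T@T[:3,3])
E
```

```text
{'time': np.float64(0.0), 'joint_positions': array([-1.479,  0.343,  1.525,  0.   ,  1.275, -0.146]), 'dq': array([-0.   ,  0.   , -0.   , -0.001,  0.   , -0.001]), 'tau': array([  0.   , -43.124, -24.422,   0.072,   0.056,  -0.   ]), 'tool_pos': array([ 123.65 , -509.827,  243.052]), 'tcp_rot': array([-3.14 , -0.   ,  0.238]), 'contact_force': array([ 1.087, -0.576,  0.14 ]), 'moment': array([ 0.016, -0.022,  0.048]), 'finger_force': np.float64(0.0), 'grip_width': np.float64(91.745)}
top 432.331960842692 [257.80159433 191.97759035] [0.00922133 0.         0.         0.         0.        ] [ 283.60360536   11.01664134 1243.3256406 ]
side 453.40051292392917 [264.05163203 193.16751404] [-0.13760632  0.          0.          0.          0.        ] [ 78.3404642  806.68398005 882.83920523]
```

View pics/top0.png

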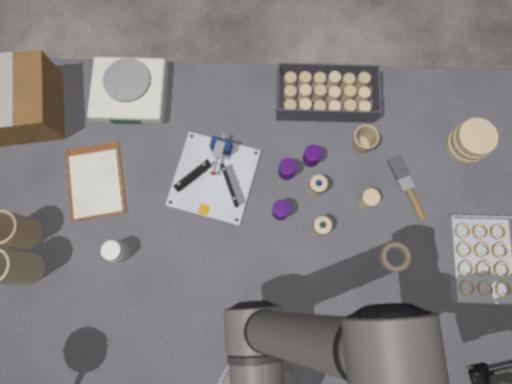

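View pics/side0.png

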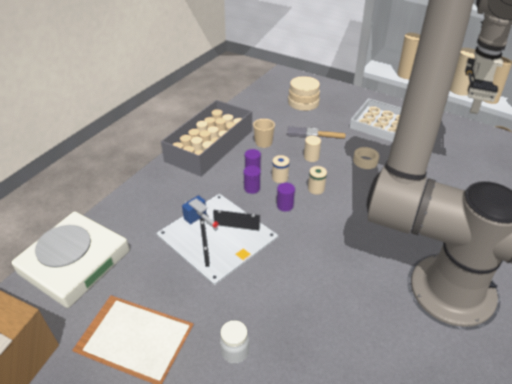

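The top view shows the gauge at about (213,177), with the yellow mark at (204,210) and the pin block at (222,146). Three cream tubes stand at (319,184), (323,225) and (370,198), and the purple decoys at (288,168), (313,155) and (281,210). I'll enlarge the tubes and the gauge.

```bash
python3 - <<'E'
from h import *
a=cv2.imread("pics/top0.png"); b=cv2.imread("pics/side0.png")
f=lambda im,x,y,w,h,s: cv2.resize(im[y:y+h,x:x+w],(w*s,h*s),interpolation=cv2.INTER_CUBIC)
r1=np.hstack([f(a,295,165,80,60+15,5),f(b,260,140,80,75,5)])
r2=np.hstack([f(a,165,132,100,92,4),f(b,155,190,100,92,4)])[:, :800]
r1=cv2.resize(r1,(800,300)); r2=cv2.resize(r2,(800,300)) if 0 else r2[:300]
c=np.vstack([r1,r2]); cv2.imwrite("pics/crop.png",c[:600])
for n,im in(("top",a),("side",b)):
    h=cv2.cvtColor(im,cv2.COLOR_BGR2HSV)
    for nm,lo,hi in(("yel",(18,170,150),(30,255,255)),("blue",(105,120,40),(125,255,255)),("red",(0,150,80),(6,255,255)),("red2",(172,150,80),(180,255,255)),("green",(40,60,20),(100,255,255))):
        k,_,s,ce=cv2.connectedComponentsWithStats(cv2.inRange(h,lo,hi))
        for i in range(1,k):
            if s[i,4]>5: print(n,nm,s[i],ce[i].round(1))
E
```

```text
top blue [211 138   6   9  25] [213.  141.5]
top blue [225 140   6  12  51] [227.5 145.4]
top blue [317 181   4   4  12] [318.5 182.5]
top green [112 121  27   2  36] [127.1 121.2]
top green [321 223   4   4  15] [322.6 224.4]
side yel [238 250  10   8  51] [242.6 253.8]
side blue [197 196   7   6  16] [200.1 198.7]
side blue [183 203  16  19 174] [189.4 212.8]
side red [214 222   4   4  12] [215.2 223.6]
side green [ 86 259  26  27 164] [ 98.4 272.2]
```

View pics/crop.png

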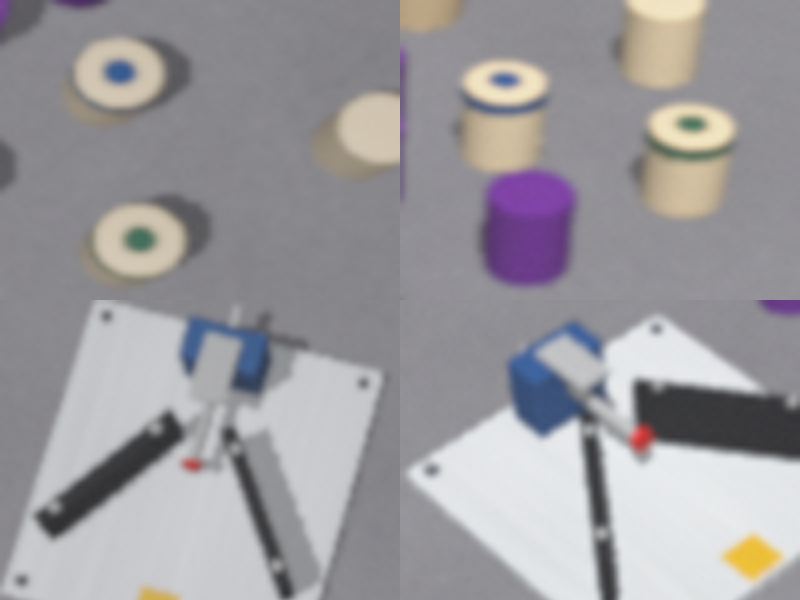

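The candidates in the top view are (319,183) with a blue spot, (323,224) with a green spot, and (370,198) plain, plus the purple cylinders. The crop confirms that (319,183) is the target: it is cream, with a blue spot and a blue band. The red pin head is at top (213,172) and side (215,224). Next I'll measure.

```bash
cat > meas.py <<'E'
from h import *
I={n:cv2.imread(f"pics/{n}0.png") for n in("top","side")}
def mask(n,lo,hi): return cv2.inRange(cv2.cvtColor(I[n],cv2.COLOR_BGR2HSV),lo,hi)
def cc(n,lo,hi,box,amin=5):
    m=mask(n,lo,hi); x,y,w,h=box; z=np.zeros_like(m); z[y:y+h,x:x+w]=m[y:y+h,x:x+w]; return z
cen=lambda m: np.array(np.nonzero(m)[::-1]).mean(1)
pts={}
for n,bx in(("top",(310,175,18,16)),("side",(272,150,18,12))):
    c=cen(cc(n,(100,90,40),(128,255,255),(*bx[:2],bx[2],8 if n=="side" else bx[3]) if 0 else bx)); 
    pts[n]=c
b={"top":cen(cc("top",(100,80,60),(128,255,255),(312,177,14,11))),"side":cen(cc("side",(100,80,60),(128,255,255),(276,156,10,7)))}
g={"top":cen(cc("top",(40,60,20),(100,255,255),(315,218,16,12)))}
for n in b: print("blue spot",n,b[n],onz(n,b[n],70).round(1))
print("green",onz("top",g["top"],70).round(1))
for n,(u,v) in(("top",(370.5,197)),): print("plain~",onz(n,(u,v),70).round(1))
for n,bx in(("top",(160,125,110,105)),("side",(150,190,135,90))):
    m=cc(n,(0,0,140),(180,60,255),bx); m=cv2.morphologyEx(m,cv2.MORPH_OPEN,np.ones((3,3)))
    c=max(cv2.findContours(m,cv2.RETR_EXTERNAL,cv2.CHAIN_APPROX_NONE)[0],key=cv2.contourArea)
    P=np.array([onz(n,q[0],10)[:2] for q in c],np.float32); r=cv2.minAreaRect(P); print(n,"plate",r)
    y=cc(n,(18,120,120),(32,255,255),bx); print(" yellow",onz(n,cen(y),10).round(1),(y>0).sum())
    rd=cc(n,(0,110,60),(8,255,255),bx)|cc(n,(170,110,60),(180,255,255),bx); print(" red",cen(rd),onz(n,cen(rd),42).round(1),(rd>0).sum())
    k=cc(n,(0,0,0),(180,255,60),bx); nn,_,s,ce=cv2.connectedComponentsWithStats(k)
    for i in range(1,nn):
        if s[i,4]>8: print(" dark",s[i],ce[i].round(1))
E
python3 meas.py
```

```text
blue spot top [318.5 182.5] [ 574.9 -152.3   70. ]
blue spot side [280.71428571 159.42857143] [ 575.9 -151.9   70. ]
green [ 457.2 -163.2   70. ]
plain~ [ 537.5 -296.3   70. ]
top plate ((602.0455932617188, 144.97418212890625), (316.0221862792969, 319.35760498046875), 1.5937682390213013)
 yellow [501.2 172.7  10. ] 64
 red [212.8 172.6] [602.6 147.4  42. ] 5
 dark [176 163  33  27 150] [192.5 176.1]
side plate ((617.20263671875, 146.7647247314453), (391.034912109375, 328.94989013671875), 31.532146453857422)
 yellow [502.7 174.6  10. ] 77
 red [215.26086957 223.60869565] [604.3 147.2  42. ] 23
 dark [215 212  43  16 358] [238.8 220. ]
```

```bash
cat > meas2.py <<'E'
from h import *
I={n:cv2.imread(f"pics/{n}0.png") for n in("top","side")}
for n,bx in(("top",(160,125,110,105)),("side",(150,188,135,92))):
    x,y,w,h=bx; g=cv2.cvtColor(I[n],cv2.COLOR_BGR2GRAY)[y:y+h,x:x+w]
    t,m=cv2.threshold(g,165,255,cv2.THRESH_BINARY)
    print(n,"gray pct",np.percentile(g,[5,25,50,75,95]))
    c=max(cv2.findContours(m,cv2.RETR_EXTERNAL,cv2.CHAIN_APPROX_NONE)[0],key=cv2.contourArea)
    hull=cv2.convexHull(c); P=np.array([onz(n,q[0]+[x,y],10)[:2] for q in hull],np.float32)
    print(" plate",cv2.minAreaRect(P))
    # right-angle corners in px
    print(" quad",cv2.approxPolyDP(hull,4,True)[:,0].tolist() , "off",x,y)
    k=cv2.inRange(g,0,75); nn,_,s,ce=cv2.connectedComponentsWithStats(k)
    for i in range(1,nn):
        if s[i,4]>=3: print("  dark",s[i]+[x,y,0,0,0],(ce[i]+[x,y]).round(1), onz(n,ce[i]+[x,y],10)[:2].round(1))
E
python3 meas2.py
```

```text
top gray pct [102. 136. 139. 198. 203.]
 plate ((598.3756103515625, 149.7639923095703), (224.42771911621094, 235.8943328857422), 76.43767547607422)
 quad [[29, 7], [63, 18], [84, 77], [78, 99], [5, 79]] off 160 125
  dark [224 145   8   9  31] [227.9 150.4] [680.9 109.5]
  dark [175 161  35  30 238] [192.4 175.6] [600.1 210.5]
  dark [224 171  10  25  47] [228.7 183.4] [579.7 102.7]
  dark [234 201   4   5  10] [235.5 202.9] [522.   80.5]
side gray pct [ 74. 144. 147. 226. 231.]
 plate ((599.3412475585938, 152.37655639648438), (230.0861358642578, 243.3572998046875), 76.56012725830078)
 quad [[127, 49], [73, 90], [58, 91], [6, 45], [32, 28], [112, 35]] off 150 188
  dark [278 194   2  12  19] [278.4 199.3] [526.1 -52.9]
  dark [214 211  45  18 545] [236.8 219.7] [582.8  79.1]
  dark [199 217   4   3   5] [200.6 218.2] [670.8 126. ]
  dark [202 225   4  21  40] [203.4 235. ] [626.6 173.3]
  dark [205 251   3  15  30] [206.1 257.7] [574.2 233.4]
```

The top view fits the plate cleanly at 224 x 236 mm, with its centre at about (598.5,150) and gauge yaw at about -13.5°. The blue tube is at (575.4,-152.1), and both views agree to within 1 mm. I'll move above the tube and keep the present yaw, which clears the purple pieces.

```bash
python3 -m pendant '[[[0.75,0.6,0],[0,0,0],1],[[0.75,0.6,0],[0,0,0],1],[[0.75,0.6,0],[0,0,0],1],[[0.75,0.6,0],[0,0,0],1],[[0.75,0.6,0],[0,0,0],1],[[0.75,0.6,0],[0,0,0],1],[[0.75,0.6,0],[0,0,0],1],[[0.75,0.6,0],[0,0,0],1],[[0.75,0.6,0],[0,0,0],1],[[0.75,0.6,0],[0,0,0],1]]'
python3 -m pendant '[[[0.75,0.6,0],[0,0,0],1],[[0.75,0.6,0],[0,0,0],1],[[0.75,0.6,0],[0,0,0],1],[[0.75,0.6,0],[0,0,0],1],[[0.75,0.6,-0.4],[0,0,0],1],[[0.75,0.6,-0.4],[0,0,0],1],[[0.75,0.6,-0.4],[0,0,0],1],[[0.75,0.6,-0.4],[0,0,0],1],[[0.75,0.6,-0.4],[0,0,0],1],[[0.75,0.6,-0.4],[0,0,0],1]]'
```

```text
time: 0.93
tool_pos: [349.5, -329.0, 243.5]
tcp_rot: [-3.141, 0.0, 0.238]
contact_force: [-0.3, -0.4, 0.2]
grip_width: 91.7
finger_force: 0.0
time: 1.77
tool_pos: [574.4, -149.0, 170.7]
tcp_rot: [-3.141, 0.001, 0.238]
contact_force: [0.3, -1.0, 0.2]
grip_width: 91.5
finger_force: 0.0
```

```bash
python3 -m pendant '[[[0.03,-0.1,0],[0,0,0],1],[[0,0,-0.5],[0,0,0],1],[[0,0,-0.5],[0,0,0],1],[[0,0,-0.5],[0,0,0],1],[[0,0,-0.5],[0,0,0],1],[[0,0,-0.5],[0,0,0],1],[[0,0,-0.5],[0,0,0],1],[[0,0,-0.5],[0,0,0],1],[[0,0,-0.4],[0,0,0],1],[[0,0,-0.36],[0,0,0],1]]'
python3 -m pendant '[[[0,0,0],[0,0,0],-1],[[0,0,0],[0,0,0],-1],[[0,0,0],[0,0,0],-1],[[0,0,0],[0,0,0],-1],[[0,0,0],[0,0,0],-1],[[0,0,0],[0,0,0],-1],[[0,0,0],[0,0,0],-1],[[0,0,0],[0,0,0],-1],[[0,0,0],[0,0,0],-1],[[0,0,0],[0,0,0],-1]]'
```

```text
time: 2.6
tool_pos: [574.1, -153.5, 42.9]
tcp_rot: [-3.141, 0.001, 0.238]
contact_force: [-0.5, 1.1, -0.8]
grip_width: 91.7
finger_force: 0.0
time: 3.43
tool_pos: [574.7, -153.0, 44.4]
tcp_rot: [-3.142, -0.0, 0.238]
contact_force: [-1.5, 2.0, 5.9]
grip_width: 49.5
finger_force: 30.0
```

```bash
python3 -m pendant '[[[0,0,0.2],[0,0,0],-1],[[0,0,0.5],[0,0,0],-1],[[0,0,0.6],[0,0,0],-1],[[0,0,0.6],[0,0,0],-1],[[0,0,0.6],[0,0,0],-1],[[0,0,0.6],[0,0,0],-1],[[0,0,0.5],[0,0,0],-1],[[0,0.3,0.2],[0,0,0],-1],[[-0.1,0.6,0],[0,0,0],-1],[[-0.2,0.9,0],[0,0,0],-1]]'
python3 -m pendant '[[[-0.2,0.9,0],[0,0,-0.4],-1],[[-0.2,0.9,0],[0,0,-0.4],-1],[[-0.2,0.9,0],[0,0,-0.4],-1],[[-0.2,0.9,0],[0,0,-0.4],-1],[[-0.2,0.9,0],[0,0,-0.4],-1],[[-0.2,0.9,0],[0,0,-0.4],-1],[[-0.2,0.9,0],[0,0,-0.4],-1],[[-0.1,0.9,0],[0,0,-0.4],-1],[[0,0.9,0],[0,0,-0.4],-1],[[0,0.6,0],[0,0,-0.34],-1]]'
python3 - <<'E'
from h import *
o=bot.get_obs(); print(o["tool_pos"],o["tcp_rot"],o["contact_force"],o["grip_width"])
for n in("top","side"): cv2.imwrite(f"pics/{n}1.png",bot.capture(n))
a=cv2.imread("pics/side1.png"); cv2.imwrite("pics/s1.png",cv2.resize(a[120:300,130:330],None,fx=3,fy=3,interpolation=cv2.INTER_CUBIC))
E
```

```text
time: 4.27
tool_pos: [565.8, -100.0, 157.7]
tcp_rot: [3.14, -0.001, 0.235]
contact_force: [-0.2, -0.8, -2.8]
grip_width: 49.7
finger_force: 30.0
time: 5.1
tool_pos: [519.4, 164.4, 157.2]
tcp_rot: [3.141, 0.001, -0.236]
contact_force: [-0.2, -0.3, -3.2]
grip_width: 49.5
finger_force: 30.0
[519.38004065 164.39554532 157.22941956] [ 3.14146921e+00  1.44463915e-03 -2.36085576e-01] [-0.24901419 -0.30587902 -3.15707424] 49.49890771378545
```

View pics/s1.png

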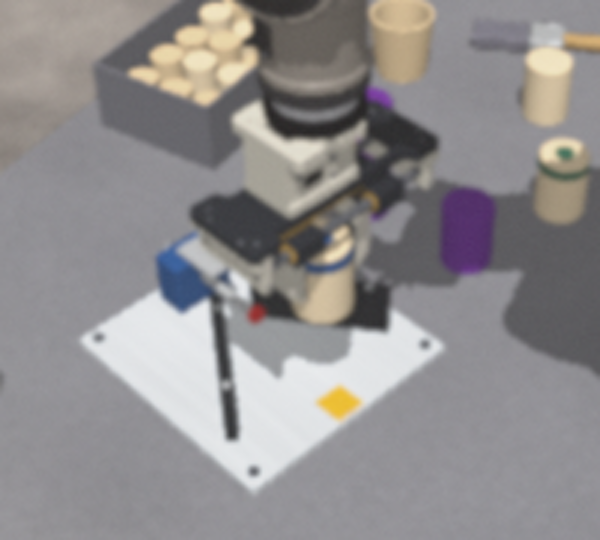

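The tube is held upright with its blue band up, its underside at crop (322,318), above the plate mouth; the yellow mark is at (338,402). I'll lower it.

```bash
python3 -m pendant '[[[0,0.17,-0.2],[0,0,0],-1],[[0,0,-0.4],[0,0,0],-1],[[0,0,-0.5],[0,0,0],-1],[[0,0,-0.5],[0,0,0],-1],[[0,0,-0.5],[0,0,0],-1],[[0,0,-0.5],[0,0,0],-1],[[0,0,-0.4],[0,0,0],-1],[[0,0,-0.2],[0,0,0],-1],[[0,0,-0.05],[0,0,0],-1],[[0,0,0],[0,0,0],-1]]'
python3 -m pendant '[[[0,0,-0.02],[0,0,0],-1],[[0,0,-0.02],[0,0,0],-1],[[0,0,-0.02],[0,0,0],-1],[[0,0,0],[0,0,0],-1],[[0,0,0],[0,0,0],-1],[[0,0,0],[0,0,0],-1],[[0,0,0],[0,0,0],-1],[[0,0,0],[0,0,0],-1],[[0,0,0],[0,0,0],-1],[[0,0,0],[0,0,0],-1]]'
```

```text
time: 6.03
tool_pos: [520.4, 166.4, 60.0]
tcp_rot: [3.141, 0.001, -0.235]
contact_force: [0.7, -0.6, -2.1]
grip_width: 49.7
finger_force: 30.0
time: 6.87
tool_pos: [520.6, 166.9, 58.6]
tcp_rot: [3.141, 0.0, -0.235]
contact_force: [0.8, 0.4, -3.4]
grip_width: 49.6
finger_force: 30.0
```

```bash
python3 -m pendant '[[[0.015,0.07,-0.02],[0,0,0],-1],[[0,0,-0.02],[0,0,0],-1],[[0,0,-0.02],[0,0,0],-1],[[0,0,-0.02],[0,0,0],-1],[[0,0,-0.01],[0,0,0],-1],[[0,0,0],[0,0,0],-1],[[0,0,0],[0,0,0],-1],[[0,0,0],[0,0,0],-1],[[0,0,0],[0,0,0],-1],[[0,0,0],[0,0,0],-1]]'
python3 - <<'E'
from h import *
import time
for _ in range(3):
    bot.capture("side"); o=bot.get_obs(); print(o["tool_pos"].round(2),o["contact_force"].round(2))
E
```

```text
time: 7.7
tool_pos: [521.0, 169.0, 56.0]
tcp_rot: [3.142, -0.0, -0.235]
contact_force: [-0.5, -0.2, -2.6]
grip_width: 49.8
finger_force: 30.0
[521.04 168.95  55.96] [-0.4  -0.47 -2.11]
[521.09 168.95  55.97] [ 0.63  0.04 -3.  ]
[521.06 168.95  55.95] [ 0.24  0.17 -2.22]
```

```bash
python3 -m pendant '[[[0,0,-0.01],[0,0,0],-1],[[0,0,-0.01],[0,0,0],-1],[[0,0,-0.01],[0,0,0],-1],[[0,0,-0.01],[0,0,0],-1],[[0,0,0],[0,0,0],-1],[[0,0,0],[0,0,0],-1],[[0,0,0],[0,0,0],-1],[[0,0,0],[0,0,0],-1],[[0,0,0],[0,0,0],-1],[[0,0,0],[0,0,0],-1]]'
```

```text
time: 8.68
tool_pos: [521.1, 169.0, 54.8]
tcp_rot: [3.142, -0.0, -0.235]
contact_force: [0.4, -0.6, -2.2]
grip_width: 49.7
finger_force: 30.0
```

```bash
python3 -m pendant '[[[0,0,-0.01],[0,0,0],-1],[[0,0,-0.01],[0,0,0],-1],[[0,0,-0.005],[0,0,0],-1],[[0,0,0],[0,0,0],-1],[[0,0,0],[0,0,0],-1],[[0,0,0],[0,0,0],-1],[[0,0,0],[0,0,0],-1],[[0,0,0],[0,0,0],-1],[[0,0,0],[0,0,0],-1],[[0,0,0],[0,0,0],-1]]'
```

```text
time: 9.52
tool_pos: [521.1, 169.0, 54.4]
tcp_rot: [-3.142, -0.0, -0.235]
contact_force: [-2.4, -1.2, 5.4]
grip_width: 49.7
finger_force: 30.0
```

The tube is on the plate (Fz +5.4). I'll ease off slightly and release.

```bash
python3 -m pendant '[[[0,0,0.007],[0,0,0],-1],[[0,0,0],[0,0,0],-1],[[0,0,0],[0,0,0],0.4],[[0,0,0],[0,0,0],0.4],[[0,0,0],[0,0,0],0.4],[[0,0,0],[0,0,0],0.4],[[0,0,0],[0,0,0],0.4],[[0,0,0],[0,0,0],0.4],[[0,0,0],[0,0,0],0.4],[[0,0,0],[0,0,0],0.4]]'
python3 - <<'E'
from h import *
o=bot.get_obs(); print(o["tool_pos"].round(2),o["tcp_rot"].round(4),o["contact_force"].round(2))
for n in("top","side"): cv2.imwrite(f"pics/{n}2.png",bot.capture(n))
E
```

```text
time: 10.35
tool_pos: [521.1, 169.0, 54.2]
tcp_rot: [3.142, -0.0, -0.235]
contact_force: [-0.4, -0.8, -0.1]
grip_width: 64.2
finger_force: 0.0
[521.07 168.96  54.18] [ 3.1415 -0.     -0.235 ] [-0.41 -0.8  -0.07]
```

```bash
python3 -m pendant '[[[-0.15,0.035,0],[0,0,0],0.4],[[-0.3,0.07,0],[0,0,0],0.4],[[-0.4,0.095,0],[0,0,0],0.4],[[-0.4,0.095,0],[0,0,0],0.4],[[-0.4,0.095,0],[0,0,0],0.4],[[-0.2,0.05,-0.2],[0,0,0],-1],[[0,0,-0.2],[0,0,0],-1],[[0,0,0],[0,0,0],-1],[[0,0,0],[0,0,0],-1],[[0,0,0],[0,0,0],-1]]'
python3 - <<'E'
from h import *
o=bot.get_obs(); print(o["tool_pos"].round(2),o["tcp_rot"].round(4),o["contact_force"].round(2))
for n in("top","side"): cv2.imwrite(f"pics/{n}3.png",bot.capture(n))
a=cv2.imread("pics/side3.png")[170:290,140:300]; b=cv2.imread("pics/top3.png")[120:240,150:270]
cv2.imwrite("pics/c3.png",np.hstack([cv2.resize(a,None,fx=2.8,fy=2.8,interpolation=2),cv2.resize(b,None,fx=2.8,fy=2.8,interpolation=2)]))
E
```

```text
time: 11.28
tool_pos: [466.1, 182.1, 42.1]
tcp_rot: [-3.142, -0.0, -0.235]
contact_force: [0.1, -0.4, -0.5]
grip_width: 35.3
finger_force: 0.0
[466.14 182.06  42.05] [-3.1416e+00 -3.0000e-04 -2.3530e-01] [ 0.14 -0.37 -0.53]
```

View pics/c3.png

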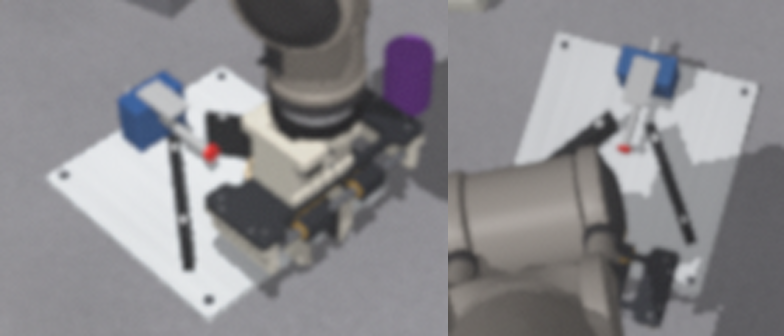

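The open plate, the rails and the red pin head (side crop (211,153)) are undisturbed. The hand hides the tube itself, which should be standing at the release point, TCP (521.1,169.0). I'll estimate the rail shift from the first top picture so I know where to expect contact.

```bash
cat > rail.py <<'E'
from h import *
S=np.array([598.5,150.3]); a=-0.235; ux=np.array([np.cos(a),np.sin(a)]); uy=np.array([-np.sin(a),np.cos(a)])
w=lambda x,y,z: np.r_[S+x*ux+y*uy,z]
for n in("top","side"):
    g=cv2.cvtColor(cv2.imread(f"pics/{n}0.png"),cv2.COLOR_BGR2GRAY).astype(np.float32)
    # sample at constant gauge x, z=60, across y, report dark interval
    for x in(-70,-60,-50,-40,-30,-20,-10,0):
        out=[]
        for sg in(1,-1):
            ys=np.arange(15,125,0.5); uv=proj(n,[w(x,sg*y,60) for y in ys]).astype(np.float32)
            p=cv2.remap(g,uv[:,0].reshape(1,-1),uv[:,1].reshape(1,-1),1)[0]; d=ys[p<115 if sg>0 else p<100]
            out.append((d.min(),d.max(),round(float(p.min()))) if len(d) else None)
        print(n,x,"nominal inner %.1f outer %.1f"%(30-.7*x,30-.7*x+14.65),out)
E
python3 rail.py
```

```text
top -70 nominal inner 79.0 outer 93.7 [(np.float64(68.5), np.float64(85.0), 52), (np.float64(88.5), np.float64(97.0), 56)]
top -60 nominal inner 72.0 outer 86.7 [(np.float64(61.0), np.float64(88.5), 50), (np.float64(84.0), np.float64(91.5), 75)]
top -50 nominal inner 65.0 outer 79.7 [(np.float64(54.5), np.float64(79.0), 51), (np.float64(75.0), np.float64(78.5), 90)]
top -40 nominal inner 58.0 outer 72.7 [(np.float64(47.0), np.float64(74.5), 52), (np.float64(67.5), np.float64(78.5), 62)]
top -30 nominal inner 51.0 outer 65.7 [(np.float64(39.0), np.float64(67.0), 52), (np.float64(60.5), np.float64(71.0), 64)]
top -20 nominal inner 44.0 outer 58.6 [(np.float64(32.5), np.float64(60.5), 52), (np.float64(54.0), np.float64(64.0), 63)]
top -10 nominal inner 37.0 outer 51.6 [(np.float64(26.0), np.float64(53.5), 52), (np.float64(47.0), np.float64(57.0), 65)]
top 0 nominal inner 30.0 outer 44.6 [(np.float64(18.5), np.float64(46.0), 53), (np.float64(40.0), np.float64(50.0), 62)]
side -70 nominal inner 79.0 outer 93.7 [(np.float64(89.0), np.float64(99.0), 65), (np.float64(32.5), np.float64(88.0), 54)]
side -60 nominal inner 72.0 outer 86.7 [(np.float64(82.5), np.float64(92.5), 71), (np.float64(26.0), np.float64(89.5), 55)]
side -50 nominal inner 65.0 outer 79.7 [None, (np.float64(19.0), np.float64(76.5), 55)]
side -40 nominal inner 58.0 outer 72.7 [(np.float64(68.0), np.float64(78.0), 66), (np.float64(15.0), np.float64(75.5), 56)]
side -30 nominal inner 51.0 outer 65.7 [(np.float64(61.0), np.float64(70.5), 63), (np.float64(15.0), np.float64(65.0), 55)]
side -20 nominal inner 44.0 outer 58.6 [(np.float64(54.0), np.float64(63.5), 66), (np.float64(15.0), np.float64(57.5), 56)]
side -10 nominal inner 37.0 outer 51.6 [(np.float64(15.0), np.float64(57.0), 63), (np.float64(15.0), np.float64(50.5), 56)]
side 0 nominal inner 30.0 outer 44.6 [(np.float64(39.0), np.float64(49.5), 63), (np.float64(15.0), np.float64(44.0), 57)]
```

```bash
cat > st.py <<'E'
from h import *
import sys
S=np.array([598.5,150.3]); a=-0.235; ux=np.array([np.cos(a),np.sin(a)]); uy=np.array([-np.sin(a),np.cos(a)])
p=[];f=[]
for _ in range(3):
    bot.capture("side"); o=bot.get_obs(); p.append(o["tool_pos"]); f.append(o["contact_force"])
p=np.mean(p,0);f=np.mean(f,0); d=p[:2]-S
print("gx %.2f gy %.2f z %.2f | Fx %.2f Fy %.2f Fz %.2f rot"%(d@ux,d@uy,p[2],f[:2]@ux,f[:2]@uy,f[2]),o["tcp_rot"].round(3),round(o["time"],1))
if -(f[:2]@ux)>(float(sys.argv[1]) if len(sys.argv)>1 else 6): sys.exit(1)
E
python3 -m pendant '[[[0.195,-0.047,0],[0,0,0],-1],[[0.195,-0.047,0],[0,0,0],-1],[[0.195,-0.047,0],[0,0,0],-1],[[0.049,-0.012,0],[0,0,0],-1],[[0.049,-0.012,0],[0,0,0],-1],[[0.049,-0.012,0],[0,0,0],-1],[[0.049,-0.012,0],[0,0,0],-1],[[0.049,-0.012,0],[0,0,0],-1],[[0.049,-0.012,0],[0,0,0],-1],[[0.049,-0.012,0],[0,0,0],-1]]' && python3 st.py 6 &&
python3 -m pendant '[[[0.081,-0.0194,0],[0,0,0],-1],[[0.081,-0.0194,0],[0,0,0],-1],[[0.081,-0.0194,0],[0,0,0],-1],[[0.081,-0.0194,0],[0,0,0],-1],[[0.081,-0.0194,0],[0,0,0],-1],[[0.081,-0.0194,0],[0,0,0],-1],[[0.081,-0.0194,0],[0,0,0],-1],[[0.081,-0.0194,0],[0,0,0],-1],[[0.081,-0.0194,0],[0,0,0],-1],[[0.081,-0.0194,0],[0,0,0],-1]]' && python3 st.py 6
```

```text
time: 12.22
tool_pos: [493.3, 175.4, 42.1]
tcp_rot: [3.141, 0.0, -0.235]
contact_force: [-0.3, -0.8, -0.3]
grip_width: 0.3
finger_force: 0.4
gx -107.77 gy -0.02 z 42.21 | Fx -0.54 Fy 0.25 Fz -0.35 rot [-3.142 -0.    -0.235] 12.4
time: 13.2
tool_pos: [517.9, 169.5, 42.2]
tcp_rot: [3.141, 0.0, -0.235]
contact_force: [-1.1, -0.1, 0.1]
grip_width: 0.2
finger_force: 0.5
gx -82.46 gy -0.02 z 42.25 | Fx 0.19 Fy -0.57 Fz 0.17 rot [-3.141e+00 -1.000e-03 -2.350e-01] 13.3
```

```bash
python3 - <<'E'
from h import *
for n in("top","side"): cv2.imwrite(f"pics/{n}4.png",bot.capture(n))
a=cv2.imread("pics/side4.png")[170:290,140:300]; b=cv2.imread("pics/top4.png")[120:240,150:270]
cv2.imwrite("pics/c4.png",np.hstack([cv2.resize(a,None,fx=2.8,fy=2.8,interpolation=2),cv2.resize(b,None,fx=2.8,fy=2.8,interpolation=2)]))
E
```

```text
(no output)
```

View pics/c4.png

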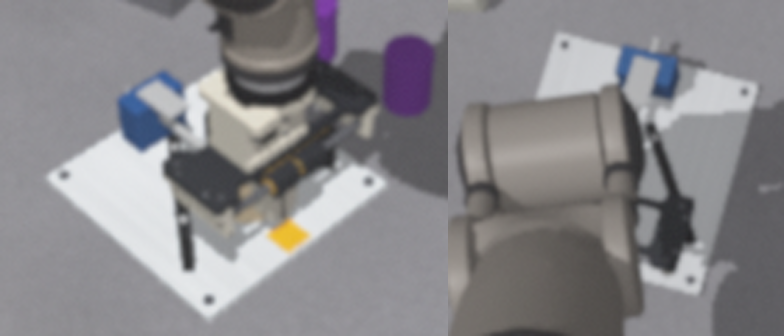

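The hand hides the tube in both views, so I'll use the pin drag to confirm that it is being pushed.

```bash

python3 -m pendant '[[[0.065,-0.0155,0],[0,0,0],-1],[[0.065,-0.0155,0],[0,0,0],-1],[[0.065,-0.0155,0],[0,0,0],-1],[[0.065,-0.0155,0],[0,0,0],-1],[[0.065,-0.0155,0],[0,0,0],-1],[[0.065,-0.0155,0],[0,0,0],-1],[[0.065,-0.0155,0],[0,0,0],-1],[[0.065,-0.0155,0],[0,0,0],-1],[[0.065,-0.0155,0],[0,0,0],-1],[[0.065,-0.0155,0],[0,0,0],-1]]' && python3 st.py 6 &&
python3 -m pendant '[[[0.0486,-0.0116,0],[0,0,0],-1],[[0.0486,-0.0116,0],[0,0,0],-1],[[0.0486,-0.0116,0],[0,0,0],-1],[[0.0486,-0.0116,0],[0,0,0],-1],[[0.0486,-0.0116,0],[0,0,0],-1],[[0.0486,-0.0116,0],[0,0,0],-1],[[0.0486,-0.0116,0],[0,0,0],-1],[[0.0486,-0.0116,0],[0,0,0],-1],[[0.0486,-0.0116,0],[0,0,0],-1],[[0.0486,-0.0116,0],[0,0,0],-1]]' && python3 st.py 6
```

```text
time: 14.28
tool_pos: [537.4, 164.9, 42.2]
tcp_rot: [3.141, 0.0, -0.235]
contact_force: [-1.3, -0.3, -0.1]
grip_width: 0.4
finger_force: 0.4
gx -62.53 gy -0.03 z 42.22 | Fx 0.22 Fy 0.45 Fz 0.26 rot [-3.142 -0.    -0.235] 14.4
time: 15.27
tool_pos: [551.8, 161.4, 42.1]
tcp_rot: [3.141, 0.0, -0.235]
contact_force: [-4.4, 2.0, 1.9]
grip_width: 0.6
finger_force: 2.4
gx -47.64 gy -0.04 z 42.17 | Fx -3.45 Fy -0.05 Fz 2.11 rot [-3.142e+00 -1.000e-03 -2.350e-01] 15.4
```

```bash
sed -i 's/print("gx/print("mom",np.round(o["moment"],3)); print("gx/' st.py
python3 -m pendant '[[[0.0227,-0.0054,0],[0,0,0],-1],[[0.0227,-0.0054,0],[0,0,0],-1],[[0.0227,-0.0054,0],[0,0,0],-1],[[0.0227,-0.0054,0],[0,0,0],-1],[[0.0227,-0.0054,0],[0,0,0],-1],[[0.0227,-0.0054,0],[0,0,0],-1],[[0.0227,-0.0054,0],[0,0,0],-1],[[0.0227,-0.0054,0],[0,0,0],-1],[[0.0227,-0.0054,0],[0,0,0],-1],[[0.0227,-0.0054,0],[0,0,0],-1]]'; python3 st.py 6
```

```text
time: 16.25
tool_pos: [558.6, 159.8, 42.2]
tcp_rot: [3.141, 0.0, -0.235]
contact_force: [-4.9, 1.1, 1.9]
grip_width: 0.2
finger_force: 2.3
mom [ 0.139  0.504 -0.009]
gx -40.84 gy -0.02 z 42.17 | Fx -3.56 Fy 0.36 Fz 1.52 rot [ 3.142 -0.    -0.235] 16.4
```

```bash
sed -i 's/range(3)/range(2)/; s/print("mom".*print("gx/print("gx/' st.py
python3 -m pendant '[[[0.004,-0.001,0],[0,0,0],-1],[[0.004,-0.001,0],[0,0,0],-1],[[0.004,-0.001,0],[0,0,0],-1],[[0.004,-0.001,0],[0,0,0],-1],[[0.004,-0.001,0],[0,0,0],-1],[[0.004,-0.001,0],[0,0,0],-1],[[0.004,-0.001,0],[0,0,0],-1],[[0.004,-0.001,0],[0,0,0],-1],[[0.004,-0.001,0],[0,0,0],-1],[[0.004,-0.001,0],[0,0,0],-1]]' >/dev/null; python3 st.py 6 &&
python3 -m pendant '[[[0.004,-0.001,0],[0,0,0],-1],[[0.004,-0.001,0],[0,0,0],-1],[[0.004,-0.001,0],[0,0,0],-1],[[0.004,-0.001,0],[0,0,0],-1],[[0.004,-0.001,0],[0,0,0],-1],[[0.004,-0.001,0],[0,0,0],-1],[[0.004,-0.001,0],[0,0,0],-1],[[0.004,-0.001,0],[0,0,0],-1],[[0.004,-0.001,0],[0,0,0],-1],[[0.004,-0.001,0],[0,0,0],-1]]' >/dev/null; python3 st.py 6 &&
python3 -m pendant '[[[0.003,-0.0007,0],[0,0,0],-1],[[0.003,-0.0007,0],[0,0,0],-1],[[0.003,-0.0007,0],[0,0,0],-1],[[0.003,-0.0007,0],[0,0,0],-1],[[0.003,-0.0007,0],[0,0,0],-1],[[0.003,-0.0007,0],[0,0,0],-1],[[0.003,-0.0007,0],[0,0,0],-1],[[0.003,-0.0007,0],[0,0,0],-1],[[0.003,-0.0007,0],[0,0,0],-1],[[0.003,-0.0007,0],[0,0,0],-1]]' >/dev/null; python3 st.py 6
```

```text
gx -39.77 gy -0.02 z 42.19 | Fx -4.42 Fy 0.23 Fz 1.79 rot [ 3.142 -0.    -0.235] 17.3
gx -38.55 gy -0.04 z 42.19 | Fx -4.38 Fy 0.28 Fz 1.06 rot [ 3.142 -0.    -0.235] 18.3
gx -37.64 gy -0.05 z 42.19 | Fx -4.44 Fy 0.45 Fz 1.43 rot [ 3.141  0.    -0.235] 19.2
```

```bash

python3 -m pendant '[[[0.002,-0.0005,0],[0,0,0],-1],[[0.002,-0.0005,0],[0,0,0],-1],[[0.002,-0.0005,0],[0,0,0],-1],[[0.002,-0.0005,0],[0,0,0],-1],[[0.002,-0.0005,0],[0,0,0],-1],[[0.002,-0.0005,0],[0,0,0],-1],[[0.002,-0.0005,0],[0,0,0],-1],[[0.002,-0.0005,0],[0,0,0],-1],[[0.002,-0.0005,0],[0,0,0],-1],[[0.002,-0.0005,0],[0,0,0],-1]]' >/dev/null && python3 st.py 5.8 &&
python3 -m pendant '[[[0.002,-0.0005,0],[0,0,0],-1],[[0.002,-0.0005,0],[0,0,0],-1],[[0.002,-0.0005,0],[0,0,0],-1],[[0.002,-0.0005,0],[0,0,0],-1],[[0.002,-0.0005,0],[0,0,0],-1],[[0.002,-0.0005,0],[0,0,0],-1],[[0.002,-0.0005,0],[0,0,0],-1],[[0.002,-0.0005,0],[0,0,0],-1],[[0.002,-0.0005,0],[0,0,0],-1],[[0.002,-0.0005,0],[0,0,0],-1]]' >/dev/null && python3 st.py 5.8 &&
python3 -m pendant '[[[0.002,-0.0005,0],[0,0,0],-1],[[0.002,-0.0005,0],[0,0,0],-1],[[0.002,-0.0005,0],[0,0,0],-1],[[0.002,-0.0005,0],[0,0,0],-1],[[0.002,-0.0005,0],[0,0,0],-1],[[0.002,-0.0005,0],[0,0,0],-1],[[0.002,-0.0005,0],[0,0,0],-1],[[0.002,-0.0005,0],[0,0,0],-1],[[0.002,-0.0005,0],[0,0,0],-1],[[0.002,-0.0005,0],[0,0,0],-1]]' >/dev/null && python3 st.py 5.8 &&
python3 -m pendant '[[[0.002,-0.0005,0],[0,0,0],-1],[[0.002,-0.0005,0],[0,0,0],-1],[[0.002,-0.0005,0],[0,0,0],-1],[[0.002,-0.0005,0],[0,0,0],-1],[[0.002,-0.0005,0],[0,0,0],-1],[[0.002,-0.0005,0],[0,0,0],-1],[[0.002,-0.0005,0],[0,0,0],-1],[[0.002,-0.0005,0],[0,0,0],-1],[[0.002,-0.0005,0],[0,0,0],-1],[[0.002,-0.0005,0],[0,0,0],-1]]' >/dev/null && python3 st.py 5.8 &&
python3 -m pendant '[[[0.002,-0.0005,0],[0,0,0],-1],[[0.002,-0.0005,0],[0,0,0],-1],[[0.002,-0.0005,0],[0,0,0],-1],[[0.002,-0.0005,0],[0,0,0],-1],[[0.002,-0.0005,0],[0,0,0],-1],[[0.002,-0.0005,0],[0,0,0],-1],[[0.002,-0.0005,0],[0,0,0],-1],[[0.002,-0.0005,0],[0,0,0],-1],[[0.002,-0.0005,0],[0,0,0],-1],[[0.002,-0.0005,0],[0,0,0],-1]]' >/dev/null && python3 st.py 5.8 &&
python3 -m pendant '[[[0.002,-0.0005,0],[0,0,0],-1],[[0.002,-0.0005,0],[0,0,0],-1],[[0.002,-0.0005,0],[0,0,0],-1],[[0.002,-0.0005,0],[0,0,0],-1],[[0.002,-0.0005,0],[0,0,0],-1],[[0.002,-0.0005,0],[0,0,0],-1],[[0.002,-0.0005,0],[0,0,0],-1],[[0.002,-0.0005,0],[0,0,0],-1],[[0.002,-0.0005,0],[0,0,0],-1],[[0.002,-0.0005,0],[0,0,0],-1]]' >/dev/null && python3 st.py 5.8
```

```text
gx -37.01 gy -0.04 z 42.21 | Fx -4.73 Fy -0.34 Fz 1.15 rot [ 3.142 -0.    -0.235] 20.1
gx -36.40 gy -0.05 z 42.19 | Fx -4.01 Fy -0.26 Fz 1.80 rot [ 3.142  0.    -0.235] 21.1
gx -35.77 gy -0.05 z 42.20 | Fx -3.89 Fy 0.27 Fz 1.34 rot [ 3.142 -0.    -0.235] 22.0
gx -35.16 gy -0.07 z 42.19 | Fx -4.02 Fy 0.25 Fz 0.95 rot [ 3.141 -0.    -0.235] 22.9
gx -34.55 gy -0.05 z 42.19 | Fx -4.61 Fy -0.18 Fz 1.48 rot [ 3.142  0.    -0.235] 23.9
gx -33.92 gy -0.06 z 42.21 | Fx -3.96 Fy 0.45 Fz 1.11 rot [ 3.142 -0.    -0.235] 24.8
```

```bash

python3 -m pendant '[[[0.002,-0.0005,0],[0,0,0],-1],[[0.002,-0.0005,0],[0,0,0],-1],[[0.002,-0.0005,0],[0,0,0],-1],[[0.002,-0.0005,0],[0,0,0],-1],[[0.002,-0.0005,0],[0,0,0],-1],[[0.002,-0.0005,0],[0,0,0],-1],[[0.002,-0.0005,0],[0,0,0],-1],[[0.002,-0.0005,0],[0,0,0],-1],[[0.002,-0.0005,0],[0,0,0],-1],[[0.002,-0.0005,0],[0,0,0],-1]]' >/dev/null && python3 st.py 5.8 &&
python3 -m pendant '[[[0.002,-0.0005,0],[0,0,0],-1],[[0.002,-0.0005,0],[0,0,0],-1],[[0.002,-0.0005,0],[0,0,0],-1],[[0.002,-0.0005,0],[0,0,0],-1],[[0.002,-0.0005,0],[0,0,0],-1],[[0.002,-0.0005,0],[0,0,0],-1],[[0.002,-0.0005,0],[0,0,0],-1],[[0.002,-0.0005,0],[0,0,0],-1],[[0.002,-0.0005,0],[0,0,0],-1],[[0.002,-0.0005,0],[0,0,0],-1]]' >/dev/null && python3 st.py 5.8 &&
python3 -m pendant '[[[0.002,-0.0005,0],[0,0,0],-1],[[0.002,-0.0005,0],[0,0,0],-1],[[0.002,-0.0005,0],[0,0,0],-1],[[0.002,-0.0005,0],[0,0,0],-1],[[0.002,-0.0005,0],[0,0,0],-1],[[0.002,-0.0005,0],[0,0,0],-1],[[0.002,-0.0005,0],[0,0,0],-1],[[0.002,-0.0005,0],[0,0,0],-1],[[0.002,-0.0005,0],[0,0,0],-1],[[0.002,-0.0005,0],[0,0,0],-1]]' >/dev/null && python3 st.py 5.8 &&
python3 -m pendant '[[[0.002,-0.0005,0],[0,0,0],-1],[[0.002,-0.0005,0],[0,0,0],-1],[[0.002,-0.0005,0],[0,0,0],-1],[[0.002,-0.0005,0],[0,0,0],-1],[[0.002,-0.0005,0],[0,0,0],-1],[[0.002,-0.0005,0],[0,0,0],-1],[[0.002,-0.0005,0],[0,0,0],-1],[[0.002,-0.0005,0],[0,0,0],-1],[[0.002,-0.0005,0],[0,0,0],-1],[[0.002,-0.0005,0],[0,0,0],-1]]' >/dev/null && python3 st.py 5.8 &&
python3 -m pendant '[[[0.002,-0.0005,0],[0,0,0],-1],[[0.002,-0.0005,0],[0,0,0],-1],[[0.002,-0.0005,0],[0,0,0],-1],[[0.002,-0.0005,0],[0,0,0],-1],[[0.002,-0.0005,0],[0,0,0],-1],[[0.002,-0.0005,0],[0,0,0],-1],[[0.002,-0.0005,0],[0,0,0],-1],[[0.002,-0.0005,0],[0,0,0],-1],[[0.002,-0.0005,0],[0,0,0],-1],[[0.002,-0.0005,0],[0,0,0],-1]]' >/dev/null && python3 st.py 5.8 &&
python3 -m pendant '[[[0.002,-0.0005,0],[0,0,0],-1],[[0.002,-0.0005,0],[0,0,0],-1],[[0.002,-0.0005,0],[0,0,0],-1],[[0.002,-0.0005,0],[0,0,0],-1],[[0.002,-0.0005,0],[0,0,0],-1],[[0.002,-0.0005,0],[0,0,0],-1],[[0.002,-0.0005,0],[0,0,0],-1],[[0.002,-0.0005,0],[0,0,0],-1],[[0.002,-0.0005,0],[0,0,0],-1],[[0.002,-0.0005,0],[0,0,0],-1]]' >/dev/null && python3 st.py 5.8
```

```text
gx -33.29 gy -0.09 z 42.20 | Fx -4.20 Fy -0.18 Fz 1.01 rot [ 3.142 -0.    -0.235] 25.7
gx -32.67 gy -0.10 z 42.21 | Fx -4.36 Fy 0.40 Fz 0.95 rot [ 3.142 -0.    -0.235] 26.7
gx -32.09 gy -0.09 z 42.19 | Fx -4.30 Fy -0.02 Fz 1.22 rot [ 3.142  0.    -0.235] 27.6
gx -31.45 gy -0.10 z 42.18 | Fx -4.35 Fy -0.25 Fz 0.66 rot [ 3.142 -0.    -0.235] 28.5
gx -30.83 gy -0.12 z 42.20 | Fx -3.90 Fy 0.34 Fz 0.98 rot [ 3.141 -0.    -0.235] 29.5
gx -30.23 gy -0.11 z 42.20 | Fx -4.43 Fy 0.30 Fz 1.76 rot [ 3.142 -0.    -0.235] 30.4
```

```bash

python3 -m pendant '[[[0.002,-0.0005,0],[0,0,0],-1],[[0.002,-0.0005,0],[0,0,0],-1],[[0.002,-0.0005,0],[0,0,0],-1],[[0.002,-0.0005,0],[0,0,0],-1],[[0.002,-0.0005,0],[0,0,0],-1],[[0.002,-0.0005,0],[0,0,0],-1],[[0.002,-0.0005,0],[0,0,0],-1],[[0.002,-0.0005,0],[0,0,0],-1],[[0.002,-0.0005,0],[0,0,0],-1],[[0.002,-0.0005,0],[0,0,0],-1]]' >/dev/null && python3 st.py 5.8 &&
python3 -m pendant '[[[0.002,-0.0005,0],[0,0,0],-1],[[0.002,-0.0005,0],[0,0,0],-1],[[0.002,-0.0005,0],[0,0,0],-1],[[0.002,-0.0005,0],[0,0,0],-1],[[0.002,-0.0005,0],[0,0,0],-1],[[0.002,-0.0005,0],[0,0,0],-1],[[0.002,-0.0005,0],[0,0,0],-1],[[0.002,-0.0005,0],[0,0,0],-1],[[0.002,-0.0005,0],[0,0,0],-1],[[0.002,-0.0005,0],[0,0,0],-1]]' >/dev/null && python3 st.py 5.8 &&
python3 -m pendant '[[[0.002,-0.0005,0],[0,0,0],-1],[[0.002,-0.0005,0],[0,0,0],-1],[[0.002,-0.0005,0],[0,0,0],-1],[[0.002,-0.0005,0],[0,0,0],-1],[[0.002,-0.0005,0],[0,0,0],-1],[[0.002,-0.0005,0],[0,0,0],-1],[[0.002,-0.0005,0],[0,0,0],-1],[[0.002,-0.0005,0],[0,0,0],-1],[[0.002,-0.0005,0],[0,0,0],-1],[[0.002,-0.0005,0],[0,0,0],-1]]' >/dev/null && python3 st.py 5.8 &&
python3 -m pendant '[[[0.002,-0.0005,0],[0,0,0],-1],[[0.002,-0.0005,0],[0,0,0],-1],[[0.002,-0.0005,0],[0,0,0],-1],[[0.002,-0.0005,0],[0,0,0],-1],[[0.002,-0.0005,0],[0,0,0],-1],[[0.002,-0.0005,0],[0,0,0],-1],[[0.002,-0.0005,0],[0,0,0],-1],[[0.002,-0.0005,0],[0,0,0],-1],[[0.002,-0.0005,0],[0,0,0],-1],[[0.002,-0.0005,0],[0,0,0],-1]]' >/dev/null && python3 st.py 5.8 &&
python3 -m pendant '[[[0.002,-0.0005,0],[0,0,0],-1],[[0.002,-0.0005,0],[0,0,0],-1],[[0.002,-0.0005,0],[0,0,0],-1],[[0.002,-0.0005,0],[0,0,0],-1],[[0.002,-0.0005,0],[0,0,0],-1],[[0.002,-0.0005,0],[0,0,0],-1],[[0.002,-0.0005,0],[0,0,0],-1],[[0.002,-0.0005,0],[0,0,0],-1],[[0.002,-0.0005,0],[0,0,0],-1],[[0.002,-0.0005,0],[0,0,0],-1]]' >/dev/null && python3 st.py 5.8 &&
python3 -m pendant '[[[0.002,-0.0005,0],[0,0,0],-1],[[0.002,-0.0005,0],[0,0,0],-1],[[0.002,-0.0005,0],[0,0,0],-1],[[0.002,-0.0005,0],[0,0,0],-1],[[0.002,-0.0005,0],[0,0,0],-1],[[0.002,-0.0005,0],[0,0,0],-1],[[0.002,-0.0005,0],[0,0,0],-1],[[0.002,-0.0005,0],[0,0,0],-1],[[0.002,-0.0005,0],[0,0,0],-1],[[0.002,-0.0005,0],[0,0,0],-1]]' >/dev/null && python3 st.py 5.8
```

```text
gx -29.60 gy -0.11 z 42.20 | Fx -4.06 Fy -0.21 Fz 0.94 rot [ 3.141  0.    -0.235] 31.3
gx -28.99 gy -0.11 z 42.20 | Fx -4.56 Fy 0.33 Fz 1.36 rot [ 3.142  0.    -0.235] 32.3
gx -28.58 gy -0.09 z 42.21 | Fx -5.12 Fy 0.72 Fz 2.36 rot [ 3.141  0.    -0.235] 33.2
gx -28.40 gy 0.06 z 42.21 | Fx -6.67 Fy 1.58 Fz 2.72 rot [-3.142e+00  1.000e-03 -2.350e-01] 34.1
```

Contact with a rail has begun: the force is rising and the tube is being nudged left. I'll take smaller steps from here.

```bash

python3 -m pendant '[[[0.0015,-0.0004,0],[0,0,0],-1],[[0.0015,-0.0004,0],[0,0,0],-1],[[0.0015,-0.0004,0],[0,0,0],-1],[[0.0015,-0.0004,0],[0,0,0],-1],[[0.0015,-0.0004,0],[0,0,0],-1],[[0.0015,-0.0004,0],[0,0,0],-1],[[0.0015,-0.0004,0],[0,0,0],-1],[[0,0,0],[0,0,0],-1],[[0,0,0],[0,0,0],-1],[[0,0,0],[0,0,0],-1]]' >/dev/null && python3 st.py 8 &&
python3 -m pendant '[[[0.0015,-0.0004,0],[0,0,0],-1],[[0.0015,-0.0004,0],[0,0,0],-1],[[0.0015,-0.0004,0],[0,0,0],-1],[[0.0015,-0.0004,0],[0,0,0],-1],[[0.0015,-0.0004,0],[0,0,0],-1],[[0.0015,-0.0004,0],[0,0,0],-1],[[0.0015,-0.0004,0],[0,0,0],-1],[[0,0,0],[0,0,0],-1],[[0,0,0],[0,0,0],-1],[[0,0,0],[0,0,0],-1]]' >/dev/null && python3 st.py 8
```

```text
gx -28.33 gy 0.15 z 42.20 | Fx -8.16 Fy 1.07 Fz 3.11 rot [ 3.142e+00  2.000e-03 -2.350e-01] 35.1
```

```bash

python3 -m pendant '[[[0.0015,-0.0004,0],[0,0,0],-1],[[0.0015,-0.0004,0],[0,0,0],-1],[[0.0015,-0.0004,0],[0,0,0],-1],[[0.0015,-0.0004,0],[0,0,0],-1],[[0.0015,-0.0004,0],[0,0,0],-1],[[0.0015,-0.0004,0],[0,0,0],-1],[[0.0015,-0.0004,0],[0,0,0],-1],[[0,0,0],[0,0,0],-1],[[0,0,0],[0,0,0],-1],[[0,0,0],[0,0,0],-1]]' >/dev/null && python3 st.py 10.5 &&
python3 -m pendant '[[[0.0015,-0.0004,0],[0,0,0],-1],[[0.0015,-0.0004,0],[0,0,0],-1],[[0.0015,-0.0004,0],[0,0,0],-1],[[0.0015,-0.0004,0],[0,0,0],-1],[[0.0015,-0.0004,0],[0,0,0],-1],[[0,0,0],[0,0,0],-1],[[0,0,0],[0,0,0],-1],[[0,0,0],[0,0,0],-1],[[0,0,0],[0,0,0],-1],[[0,0,0],[0,0,0],-1]]' >/dev/null && python3 st.py 10.5
```

```text
gx -28.22 gy 0.24 z 42.22 | Fx -8.36 Fy 2.59 Fz 3.94 rot [-3.141e+00  2.000e-03 -2.350e-01] 36.0
gx -28.19 gy 0.31 z 42.22 | Fx -9.23 Fy 2.03 Fz 4.70 rot [-3.141e+00  2.000e-03 -2.350e-01] 36.9
```

```bash

python3 -m pendant '[[[0.0007,0.003,0],[0,0,0],-1],[[0.0007,0.003,0],[0,0,0],-1],[[0.0007,0.003,0],[0,0,0],-1],[[0.0007,0.003,0],[0,0,0],-1],[[0.0007,0.003,0],[0,0,0],-1],[[0.0007,0.003,0],[0,0,0],-1],[[0,0,0],[0,0,0],-1],[[0,0,0],[0,0,0],-1],[[0,0,0],[0,0,0],-1],[[0,0,0],[0,0,0],-1]]' >/dev/null && python3 st.py 12
```

```text
gx -28.08 gy 0.50 z 42.22 | Fx -9.30 Fy 0.65 Fz 4.62 rot [ 3.141e+00  2.000e-03 -2.350e-01] 37.9
```

```bash

python3 -m pendant '[[[0.0007,0.003,0],[0,0,0],-1],[[0.0007,0.003,0],[0,0,0],-1],[[0.0007,0.003,0],[0,0,0],-1],[[0.0007,0.003,0],[0,0,0],-1],[[0.0007,0.003,0],[0,0,0],-1],[[0.0007,0.003,0],[0,0,0],-1],[[0,0,0],[0,0,0],-1],[[0,0,0],[0,0,0],-1],[[0,0,0],[0,0,0],-1],[[0,0,0],[0,0,0],-1]]' >/dev/null && python3 st.py 12
```

```text
gx -28.08 gy 0.57 z 42.19 | Fx -9.48 Fy -1.51 Fz 4.43 rot [ 3.14e+00  3.00e-03 -2.35e-01] 38.8
```

Lateral motion is now blocked (Fy has reversed and x is steady), so the tube is in the V. I'll relax sideways and lean on it.

```bash

python3 -m pendant '[[[-0.0007,-0.003,0],[0,0,0],-1],[[-0.0007,-0.003,0],[0,0,0],-1],[[-0.0007,-0.003,0],[0,0,0],-1],[[-0.0007,-0.003,0],[0,0,0],-1],[[0.003,-0.0007,0],[0,0,0],-1],[[0.003,-0.0007,0],[0,0,0],-1],[[0.003,-0.0007,0],[0,0,0],-1],[[0.003,-0.0007,0],[0,0,0],-1],[[0.003,-0.0007,0],[0,0,0],-1],[[0.003,-0.0007,0],[0,0,0],-1]]' >/dev/null && python3 st.py 14
```

```text
gx -28.06 gy 0.51 z 42.20 | Fx -10.86 Fy -0.41 Fz 6.10 rot [ 3.141  0.004 -0.235] 39.7
```

```bash

python3 -m pendant '[[[0.003,-0.0007,0],[0,0,0],-1],[[0.003,-0.0007,0],[0,0,0],-1],[[0.003,-0.0007,0],[0,0,0],-1],[[0.003,-0.0007,0],[0,0,0],-1],[[0.003,-0.0007,0],[0,0,0],-1],[[0.003,-0.0007,0],[0,0,0],-1],[[0,0,0],[0,0,0],-1],[[0,0,0],[0,0,0],-1],[[0,0,0],[0,0,0],-1],[[0,0,0],[0,0,0],-1]]' >/dev/null && python3 st.py 14
```

```text
gx -28.05 gy 0.54 z 42.21 | Fx -13.24 Fy 0.95 Fz 7.54 rot [ 3.141  0.005 -0.235] 40.7
```

Now at 13 N. I'll hold for about a second.

```bash

python3 -m pendant '[[[0,0,0],[0,0,0],-1],[[0,0,0],[0,0,0],-1],[[0,0,0],[0,0,0],-1],[[0,0,0],[0,0,0],-1],[[0,0,0],[0,0,0],-1],[[0,0,0],[0,0,0],-1],[[0,0,0],[0,0,0],-1],[[0,0,0],[0,0,0],-1],[[0,0,0],[0,0,0],-1],[[0,0,0],[0,0,0],-1]]' >/dev/null && python3 st.py 15
```

```text
gx -28.06 gy 0.52 z 42.21 | Fx -12.75 Fy -0.44 Fz 8.07 rot [ 3.141  0.005 -0.235] 41.6
```

```bash

python3 -m pendant '[[[-0.01,0.0024,0],[0,0,0],-1],[[-0.01,0.0024,0],[0,0,0],-1],[[-0.01,0.0024,0],[0,0,0],-1],[[-0.01,0.0024,0],[0,0,0],-1],[[-0.01,0.0024,0],[0,0,0],-1],[[-0.01,0.0024,0],[0,0,0],-1],[[-0.01,0.0024,0],[0,0,0],-1],[[-0.01,0.0024,0],[0,0,0],-1],[[-0.02,0.005,0],[0,0,0],-1],[[-0.02,0.005,0],[0,0,0],-1]]' >/dev/null && python3 st.py 15
python3 -m pendant '[[[-0.1,0.024,0],[0,0,0],-1],[[-0.2,0.05,0],[0,0,0],-1],[[-0.4,0.1,0],[0,0,0],-1],[[-0.6,0.145,0],[0,0,0],-1],[[-0.6,0.145,0],[0,0,0],-1],[[-0.6,0.145,0.3],[0,0,0],-1],[[-0.4,0.1,0.8],[0,0,0],-1],[[-0.2,0.05,0.9],[0,0,0],-1],[[0,0,0.9],[0,0,0],-1],[[0,0,0.9],[0,0,0],-1]]' >/dev/null && python3 st.py 15
python3 -m pendant '[[[-0.4,-0.7,0.5],[0,0,0],-1],[[-0.4,-0.9,0.5],[0,0,0],-1],[[-0.4,-0.9,0],[0,0,0],-1],[[-0.4,-0.9,0],[0,0,0],-1],[[-0.4,-0.9,0],[0,0,0],-1],[[0,-0.9,0],[0,0,0],-1],[[0,-0.9,0],[0,0,0],-1],[[0,-0.9,0],[0,0,0],-1],[[0,-0.9,0],[0,0,0],-1],[[0,-0.5,0],[0,0,0],-1]]'
python3 - <<'E'
from h import *
for n in("top","side"): cv2.imwrite(f"pics/{n}5.png",bot.capture(n))
a=cv2.imread("pics/side5.png")[170:290,140:300]; b=cv2.imread("pics/top5.png")[120:240,150:270]
cv2.imwrite("pics/c5.png",np.hstack([cv2.resize(a,None,fx=2.8,fy=2.8,interpolation=2),cv2.resize(b,None,fx=2.8,fy=2.8,interpolation=2)]))
S=np.array([598.5,150.3]); a_=-0.235; ux=np.array([np.cos(a_),np.sin(a_)]); uy=np.array([-np.sin(a_),np.cos(a_)])
for n in("top","side"):
    h=cv2.cvtColor(cv2.imread(f"pics/{n}5.png"),cv2.COLOR_BGR2HSV); m=cv2.inRange(h,(100,90,60),(128,255,255))
    k,_,s,ce=cv2.connectedComponentsWithStats(m)
    for i in range(1,k):
        d=onz(n,ce[i],80)[:2]-S
        if s[i,4]>4 and np.hypot(*d)<60: print(n,s[i],ce[i].round(1),"gx,gy",(d@ux).round(1),(d@uy).round(1))
E
```

```text
gx -28.55 gy 0.73 z 42.46 | Fx -0.38 Fy -0.10 Fz 0.34 rot [-3.141e+00 -2.000e-03 -2.350e-01] 42.5
gx -123.49 gy 2.34 z 161.69 | Fx 1.70 Fy 0.45 Fz 2.13 rot [-3.138 -0.008 -0.235] 43.5
time: 44.3
tool_pos: [416.4, -73.5, 185.6]
tcp_rot: [3.141, 0.0, -0.236]
contact_force: [1.3, 0.9, -0.3]
grip_width: 0.2
finger_force: 0.0
top [210 166   4   5  16] [211.5 168. ] gx,gy 7.7 -1.2
side [211 212   5   3  12] [212.8 213.1] gx,gy 9.2 1.1
```

View pics/c5.png

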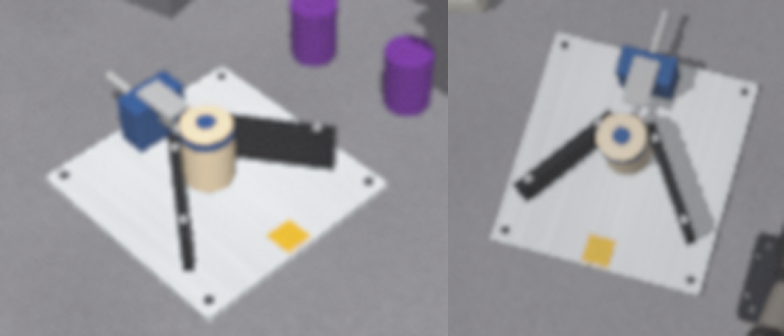

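The tube stands upright between both rails, touching the pin. Its blue spot is at top (211.5,168) and side (213,213), which puts it at a gauge offset of about (8,0) mm, and the arm is clear. I'll hand the job in.

```bash
python3 -c "
from plant import bot
print(bot.close_job())"
```

```text
the job is handed in; nothing more can be done
None
```

The blue-banded tube stands upright and let go, seated against both rails and the pushed-back pin after about a second of leaning at roughly 13 N; the job is handed in, but no verdict was returned.

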